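Level the camera test bench

ROBOT

A 6-joint arm with a two-finger parallel gripper is mounted at the origin on the work surface. World frame = base frame: x ahead of the robot, y to its left, z up, the work surface at z = 0. Lengths are in m, angles in degrees, forces in N, time in s.
With the tool pointing down it reaches from about 0.35 to 0.975 m from the base axis. Payload 17.4 kg.
Tool frame: the origin (TCP) lies at the very end of the fingers, on their centre line; the grasp point (between the pads) lies 19 mm behind it (ctrl.grip_point_offset is the distance from the TCP to the grasp point, in m); z points along the fingers, y is the direction in which the jaws open and shut (so a half turn about z gives the same grasp; the last joint's range is limited). The gripper opens to 85 mm and grips with 20 to 120 N. Pads are 22 mm wide; open, the fingers measure 114 mm over their backs; the gripper's body (76 mm by 85 mm) begins 54 mm behind the grasp point. The pads swing forward as they close: fully open they stand 13 mm farther back than shut.
Start: joints at [72.777, 6.646, 82.598, -0, 90.757, -2.166], TCP at [0.175, 0.652, 0.231] pointing down, gripper open.
Joint ranges: [-162.19, 162.19], [-47.58, 125.68], [4.15, 143.07], [-65.23, 245.23], [0.69, 171.88], [-170.13, 170.13]. Speed limits (degrees/s): [108.29, 108.29, 127.2, 180, 180, 180].

INTERFACE

Orientations are given as a 3x3 rotation matrix whose columns are the frame's x, y, z axes.
In Python, from cell import ctrl gives the robot as it stands.
- The arm moves only by the tool move_arm, never from a script. Its argument "series" is a list of rows, each a list of 3 entries, a list of its own where there are three numbers: the opening, from 0 (shut) to 1 (fully open), then the shift along the tool's x, y, z in m, then the turn, a rotation vector about the tool's x, y, z in degrees. In form: [[jaw, [tx, ty, tz], [wx, wy, wz]], ...]. A call has 1 to 20 rows; each row is the pose to reach, as a shift and turn from the pose commanded when the call began, along the tool's axes at that moment; what a row does not reach only later rows make up. A row lasts 1/8 s, in which the tool goes at most 62.5 mm and 10.7 degrees, less where a joint would pass 70% of its speed; a pose out of reach is approached as far as the arm can. A call with a gripper value outside its range is refused whole. The fingers move at their own pace and stop on an object; "newtons" is the grip in N (left out, the last holds). Time passes only in rows, so rows that repeat a pose let the fingers close. It gives the time, the measured TCP pose, the force and the opening at its end, in the units of the state.
- ctrl.sense(): the state, without advancing time (a new reading comes with each control period).
- ctrl.grab_frame(name): name is "side" or "top"; returns a dict with "image" (384x512x3 uint8, red, green, blue), "z_map" (384x512 float32, m along the optical axis (not along the pixel's ray), 0 where there is no reading), "intrinsics" (3x3 intrinsics, pixels), "R" (3x3) and "t" (3): a world point X has camera coordinates R X + t. Camera axes: x right, y down, z forward; pixel columns grow to the right and rows downward; lengths in m; the calibration is good to about 2 mm. A picture is of the moment at which its call begins.
- ctrl.finish_job(): hands the job in, once; it reports no verdict.
Trained networks look in a picture, given as the dict that the camera call returned (one of the last four; its "shot" number tells which), for a name from the list of things; names that differ only in an ending like _2 or _b are one class to them, and where a whole thing is asked for, a point or a joint stands for the part that bears it (a point fixed in the world has none). Each returns a list of dicts, best first, with "confidence" (0 to 1); they miss things now and then, are a little off and sometimes report something else, mostly with a low value. They report only what shows in the picture. A call takes as long as a camera call.
- ctrl.look_for(thing, picture): "xyz" ([x, y, z] in m, in world coordinates, good to about 4 mm: the middle of the surface that is visible of it).
- ctrl.regions_of(thing, picture): "pixels" (384x512 bool, what is visible of it).
- ctrl.pinpoint(thing, picture): "xyz" ([x, y, z] in m, in world coordinates, good to about 4 mm: a listed point, or the origin of a listed thing).
The state is a dict: "time": time; "joint_pos": joint angles; "joint_vel": joint speeds; "tau": joint torques, N m; "ee_pos": TCP position; "ee_rot": TCP orientation; "force": force on the tool from outside, world axes, zero at the start; "torque": the same for the moment, N m; "grip_width": finger opening in m.
Only numpy, scipy, OpenCV 4.12 (cv2) and the standard library are available. Lean on these libraries where they do the work, as an engineer would, in place of code of your own. Each camera call takes 0.05 s, during which the arm holds its last target.

TASK

Get the camera test bench ready: slide the chrome spirit level along its track until its middle lines up with the little pointer on the plate's edge, then turn the bench's bar-shaped levelling knob until the bubble sits centred between the two lines of the vial. Last, press the level firmly down onto its carriage, against its springs, and finish while still pressing, with the bubble centred and the level still at the pointer; leave the pointer and everything else on the counter alone.

Things in the scene. Friction and masses are not known exactly. Their poses are not given: they have to be found in the camera images.
- bench: Levelling bench, fixed to the counter: grey base board 160 mm (x) by 440 mm (y), 20 mm thick; above it a black plate 150 by 275 mm, top about 57 mm high, hinged at the -y end (axis along x), resting on the levelling foot at the +y end; it tilts at most 3 degrees. Origin on the counter under the plate's middle; z up, y along the track from hinge to knob. Position and yaw vary.
- level_top (a point): Chrome spirit level: bar 130 mm (y) by 26 mm (x), 32 mm high; slides along y on a track in mid plate (about 2 N, stays put). Point: middle, at the height of its top (103-109 mm up); axes as the plate's. Middle 64 mm of the top: green vial, 4 mm lower; the ends, 33 mm long each, are flat blocks to press. Flat sides to pinch; plate 46 mm below the point. A black line on each side marks the middle.
- level (a joint): How far the level is pressed down on its springs, m: 0 up, 0.006 fully down. It needs about 4.5 N to reach 4 mm and about 6.5 N to be fully down. It springs up when let go and does not tilt on them.
- bubble (a joint): The pale bubble (some 12 mm long) in the vial, m: 0 when centred between the two black rings (at -10 and +10 mm), + towards the knob (+y). Starts 5 to 13 mm to the + side. Settles about 1.5 s after a move: 1 rad clockwise (from above) moves it 10 mm towards -y, counterclockwise moves it back. The level's place on the track does not matter.
- pointer_tip (a point): Tip of the small steel pointer (a 20 by 14 by 7 mm shoe on a low rail along the plate's +x edge), which points to -x at the level: 50 mm to +x of the track's middle, about 65 mm up; axes as the plate's. The level stands right when its middle has the tip's y along the plate. Its place along the rail varies. It sits stiffly, but a hard push would shift it: leave it.
- knob_grip (a point): Levelling knob, 170 mm to +y of the bench's origin: an upright bar 60 mm long, 14 mm thick, 32 mm high on a 46 mm disc, turning about the vertical. Point: on the axis, 20 mm above the disc, 12 mm below the bar's top, 104 mm up. Its x axis runs along the bar, y across it. Turns either way with about 0.2 N m, stays put, and goes at least 0.9 rad past level before its stop.
- adapter: Bystander: blue lens mount adapter ring, 64 mm across, 20 mm high, standing loosely on the base board near its -y end. Origin under its middle.
- filter: Bystander: square smoked glass filter in a steel frame, 112 mm square, 6 mm thick, lying to the left (+y), near the robot. Origin under its middle.
- lens: Bystander: black lens barrel standing upright, up to 94 mm across, 95 mm high, to the right (-y). Origin under its middle.
- battery: Bystander: grey camera battery, 95 by 140 by 54 mm, lying to the right (-y) of the bench. Origin under its middle.
- cap: Bystander: flat black lens cap, 68 mm across, 13 mm high, between robot and bench. Origin under its middle.
- gear: Bystander: flat black focus gear ring, 84 mm across, 14 mm high, between robot and bench. Origin under its middle.
- driver: Bystander: black-handled screwdriver, 150 mm long, lying between robot and bench.

How it is judged (in metres and radians):
On the way, in this order (a step that is already met when the one before it is completed fails the run):
1. the level stands with its middle at the pointer (y of level_top in the frame of pointer_tip between -0.006 and 0.006 m), for 0.2 s.
2. the level lies level with its bubble centred, still at the pointer (all of step 1 and value of joint bubble between -0.0025 and 0.0025 m and angle between level_top's own z axis and vertical below 0.012 rad), for 0.2 s.
At the end, for the whole second after the job is handed in: The robot is pressing the level down by more than 4 of its 6 mm (over 2 N on it), the bubble is within 2.5 mm of the vial's centre (the level lies within 0.012 rad of horizontal), and the level's middle is within 6 mm of the pointer along the track (all of step 2 and value of joint level above 0.004 m and contact force between any of the fingers, the arm and level above 2 N); the arm keeps its last pose, push and grip.
It fails at once if the pointer was pushed along its rail (distance of pointer_tip from where it was at the start of the episode above 0.02 m).
It fails at once if a bystander was disturbed (distance of any of adapter, filter, lens, battery, cap, gear, driver from where it was at the start of the episode above 0.02 m).
It also fails if it takes over 58 s, if anything falls off the work surface, if the arm or the gripper's body presses on something with over 40 N, if the wrist force passes 120 N, or if a joint passes its speed limit or range.

## Working session

There is one attempt and no reset: what is moved stays moved. The work goes in short steps, Python scripts to look and compute and a tool call to move; the robot and the scene stay as the last step left them, time stands still between calls to the robot, and variables do not carry over. Pictures are saved under pics/ and viewed, and the job is handed in when it is done.

Besides the shell and the picture viewer there is one more tool, called after "Emit:" as name(argument=value, ...) on one line, values as JSON. move_arm: Moves the arm, as the interface text tells. Its arguments: {"type":"object","properties":{"series":{"type":"array","items":{"type":"array"}},"newtons":{"type":"number"}},"required":["series"]}

```bash
ls; mkdir -p pics; cat > h.py <<'E'
import numpy as np, cv2
from cell import ctrl
def shot(n,f):
    p=ctrl.grab_frame(n); cv2.imwrite('pics/'+f,cv2.cvtColor(p['image'],cv2.COLOR_RGB2BGR)); return p
def px(p,X):
    c=p['R']@np.array(X)+np.array(p['t']).ravel(); u=p['intrinsics']@c; return u[:2]/u[2]
def unproj(p,u,v,d):
    c=np.linalg.inv(p['intrinsics'])@np.array([u,v,1])*d; return p['R'].T@(c-np.array(p['t']).ravel())
def onplane(p,u,v,z):
    C=-p['R'].T@np.array(p['t']).ravel(); r=p['R'].T@np.linalg.inv(p['intrinsics'])@np.array([u,v,1]); return C+r*(z-C[2])/r[2]
E
python3 - <<'E'
from h import *
np.set_printoptions(precision=4,suppress=True)
s=ctrl.sense(); print(s['time'],s['ee_pos'],s['ee_rot'],s['force'],s['grip_width'],ctrl.grip_point_offset)
for n in ['top','side']:
    p=shot(n,n+'0.png'); print(n,'cam',-p['R'].T@np.array(p['t']).ravel(),p['R'])
    for t in ['bench','level_top','pointer_tip','knob_grip','bubble']:
        for k,fn in [('pin',ctrl.pinpoint),('look',ctrl.look_for)]:
            try:
                for d in fn(t,p)[:2]: print(t,k,np.array(d['xyz']),round(d['confidence'],2),px(p,d['xyz']).round(1), {a:b for a,b in d.items() if a not in('xyz','confidence')})
            except Exception as e: print(t,k,e)
E
```

```text
pics
0.0 [0.1753 0.6516 0.2306] [[-0.9657  0.2598 -0.0003]
 [ 0.2598  0.9657 -0.0011]
 [ 0.0001 -0.0011 -1.    ]] [-0.6846  0.0656  0.0407] 0.08534645071666315 0.0187
top cam [ 0.3773 -0.0007  1.0606] [[ 0.0267 -0.9992  0.03  ]
 [-0.9903 -0.0305 -0.1354]
 [ 0.1362 -0.026  -0.9903]]
bench pin [ 0.5522 -0.0528 -0.0039] 0.58 [269.5 179.4] {}
bench look [ 0.5428 -0.0497  0.0616] 0.65 [269.6 178.9] {}
level_top pin [ 0.5545 -0.1179  0.1067] 0.9 [296.1 172.7] {}
level_top pin [ 0.3485 -0.2104 -0.0022] 0.4 [322.3 250.5] {}
level_top look [ 0.5559 -0.1168  0.1027] 0.77 [295.5 172.4] {}
pointer_tip pin [ 0.5904 -0.0063  0.0716] 0.47 [254.5 160.9] {}
knob_grip pin [0.5206 0.121  0.107 ] 0.59 [205.6 182.4] {}
knob_grip look [0.5178 0.1169 0.1076] 0.79 [207.1 183.5] {}
bubble pin it knows: adapter, battery, bench, cap, driver, filter, gear, knob_grip, lens, level_top, pointer_tip
side cam [ 0.2408 -0.9286  0.6556] [[ 0.9573 -0.2888 -0.0129]
 [-0.1541 -0.4721 -0.868 ]
 [ 0.2446  0.8329 -0.4964]]
bench pin [ 0.5459 -0.0446  0.0007] 0.96 [275.3 225.1] {}
bench look [ 0.5348 -0.1372  0.0597] 0.92 [282.6 226.6] {}
bench look [ 0.5552 -0.1297  0.1029] 0.7 [289.2 210.4] {}
level_top pin [ 0.5592 -0.1138  0.1141] 0.63 [288.6 203.5] {}
level_top look [ 0.5539 -0.1286  0.1047] 0.62 [288.6 209.7] {}
pointer_tip pin [ 0.5904 -0.0021  0.0734] 0.38 [285.  194.7] {}
pointer_tip look [ 0.4037 -0.0508  0.0175] 0.17 [228.6 230.2] {}
knob_grip pin [0.5245 0.1192 0.1043] 0.68 [252.5 171.1] {}
knob_grip pin [ 0.4259 -0.4197  0.0017] 0.65 [278.7 334.2] {}
knob_grip look [0.5221 0.1073 0.0981] 0.72 [252.8 174.6] {}
bubble pin it knows: adapter, battery, bench, cap, driver, filter, gear, knob_grip, lens, level_top, pointer_tip
```

```bash
python3 - <<'E'
import cv2
a=cv2.imread('pics/top0.png'); cv2.imwrite('pics/t0b.png',cv2.resize(a[110:250,180:380],None,fx=4,fy=4,interpolation=cv2.INTER_CUBIC))
a=cv2.imread('pics/side0.png'); cv2.imwrite('pics/s0b.png',cv2.resize(a[150:270,210:370],None,fx=5,fy=5,interpolation=cv2.INTER_CUBIC))
E
```

```text
(no output)
```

View pics/top0.png

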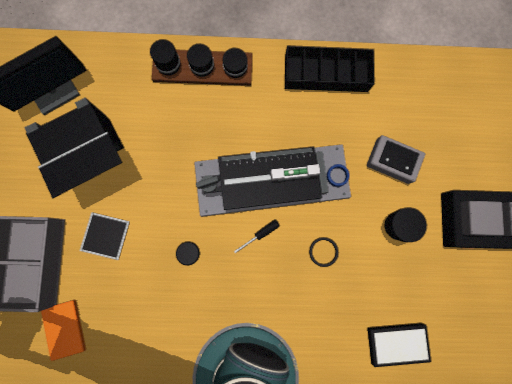

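View pics/t0b.png

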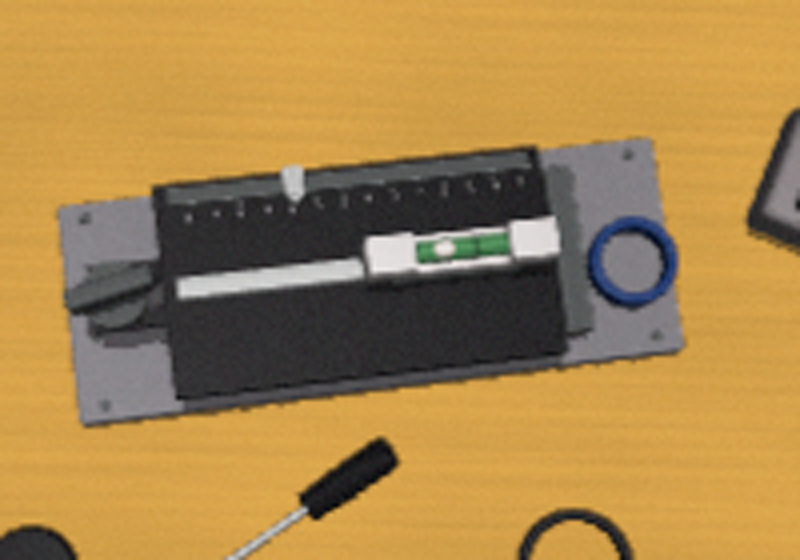

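View pics/s0b.png

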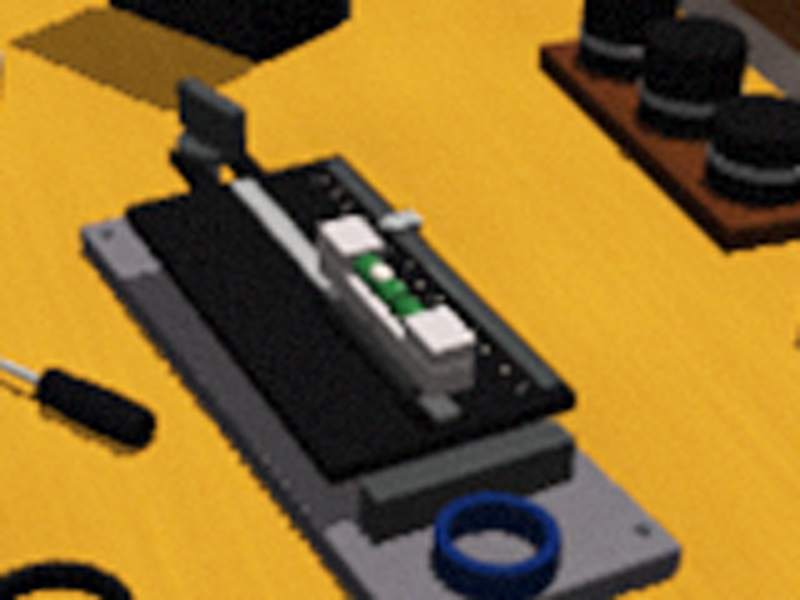

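View pics/side0.png

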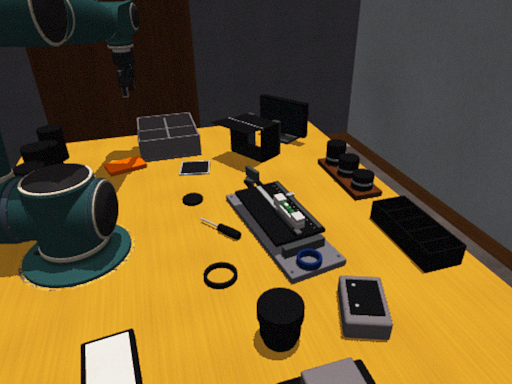

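```bash
cat > m1.py <<'E'
from h import *
np.set_printoptions(precision=4,suppress=True)
p=ctrl.grab_frame('top')
def c(u,v,z): return onplane(p,180+u/4-0.375,110+v/4-0.375,z)
A=[c(*q,0.02) for q in [(60,207),(652,140),(684,350),(85,425)]]
for a in A: print(a)
print('centre',np.mean(A,0)); 
e=(A[0]-A[1])+(A[3]-A[2]); print('yaw y-dir',e/np.linalg.norm(e), np.degrees(np.arctan2(-e[0],e[1])), np.linalg.norm(A[0]-A[1]),np.linalg.norm(A[3]-A[2]),np.linalg.norm(A[0]-A[3]))
for n,q,z in [('levelL top',(366,240),.107),('levelR top',(557,219),.107),('tip',(295,201),.065),('knobA',(67,303),.116),('knobB',(150,272),.116),('plateTL',(154,188),.057),('plateTR',(537,150),.057),('plateBR',(565,352),.057),('plateBL',(177,398),.057)]:
    print(n,c(*q,z))
E
python3 m1.py
```

```text
[0.5943 0.1667 0.02  ]
[ 0.659  -0.2651  0.02  ]
[ 0.5037 -0.2878  0.02  ]
[0.4372 0.141  0.02  ]
centre [ 0.5486 -0.0613  0.02  ]
yaw y-dir [-0.1508  0.9886  0.    ] 8.673473070557499 0.43664264286414406 0.4339270335078261 0.15915292740966377
levelL top [ 0.5605 -0.051   0.107 ]
levelR top [ 0.5789 -0.1787  0.107 ]
tip [ 0.5946 -0.0031  0.065 ]
knobA [0.5107 0.1435 0.116 ]
knobB [0.5329 0.0905 0.116 ]
plateTL [0.6023 0.096  0.057 ]
plateTR [ 0.6389 -0.1735  0.057 ]
plateBR [ 0.4953 -0.1941  0.057 ]
plateBL [0.4554 0.0739 0.057 ]
```

```bash
cat >> h.py <<'E'
from scipy.spatial.transform import Rotation as Ro
np.set_printoptions(precision=4,suppress=True)
O=np.array([.5475,-.051]); YAW=np.radians(8.6)
xb=np.array([np.cos(YAW),np.sin(YAW)]); yb=np.array([-np.sin(YAW),np.cos(YAW)])
def B(x,y,z): return np.r_[O+x*xb+y*yb,z]
def toB(w): d=np.array(w)[:2]-O; return np.array([d@xb,d@yb,w[2]])
def rel(pos,yawx,R0=None,p0=None):
    s=ctrl.sense(); R=s['ee_rot'] if R0 is None else R0; q=s['ee_pos'] if p0 is None else p0
    a=np.radians(yawx); T=np.array([[np.cos(a),np.sin(a),0],[np.sin(a),-np.cos(a),0],[0,0,-1]])
    print('shift',R.T@(np.array(pos)-q),'turn',Ro.from_matrix(R.T@T).as_rotvec(degrees=True))
E
python3 - <<'E'
from h import *
rel(B(0,-.0665,.17),98.6); rel(B(0,-.0665,.076),98.6)
E
```

```text
shift [-0.5686 -0.6429  0.0613] turn [ 0.0002 -0.0023 66.3435]
shift [-0.5686 -0.6429  0.1553] turn [ 0.0002 -0.0023 66.3435]
```

Emit:
move_arm(series=[[0.6, [-0.568, -0.643, 0.05], [0, 0, 66.3]], [0.6, [-0.568, -0.643, 0.05], [0, 0, 66.3]], [0.6, [-0.568, -0.643, 0.05], [0, 0, 66.3]], [0.6, [-0.568, -0.643, 0.05], [0, 0, 66.3]], [0.6, [-0.568, -0.643, 0.05], [0, 0, 66.3]], [0.6, [-0.568, -0.643, 0.05], [0, 0, 66.3]], [0.6, [-0.568, -0.643, 0.05], [0, 0, 66.3]], [0.6, [-0.568, -0.643, 0.05], [0, 0, 66.3]], [0.6, [-0.568, -0.643, 0.05], [0, 0, 66.3]], [0.6, [-0.568, -0.643, 0.05], [0, 0, 66.3]], [0.6, [-0.568, -0.643, 0.05], [0, 0, 66.3]], [0.6, [-0.568, -0.643, 0.05], [0, 0, 66.3]], [0.6, [-0.568, -0.643, 0.05], [0, 0, 66.3]], [0.6, [-0.568, -0.643, 0.05], [0, 0, 66.3]], [0.6, [-0.568, -0.643, 0.05], [0, 0, 66.3]], [0.6, [-0.568, -0.643, 0.05], [0, 0, 66.3]], [0.6, [-0.568, -0.643, 0.05], [0, 0, 66.3]]], newtons=25)

```text
time: 3.18
ee_pos: [0.5566, -0.1157, 0.1816]
ee_rot: [[-0.151, 0.988, 0.001], [0.988, 0.151, -0.0], [-0.0, 0.0, -1.0]]
force: [-0.2, -1.0, -0.4]
grip_width: 0.0512
```

```bash
python3 - <<'E'
from h import *
p=shot('side','s1.png'); a=cv2.imread('pics/s1.png'); cv2.imwrite('pics/s1b.png',cv2.resize(a[130:270,210:370],None,fx=4.2,fy=4.2,interpolation=cv2.INTER_CUBIC))
rel(B(0,-.0665,.078),98.6)
E
```

```text
shift [-0.0011  0.0006  0.1037] turn [0.034  0.0111 0.1106]
```

View pics/s1b.png

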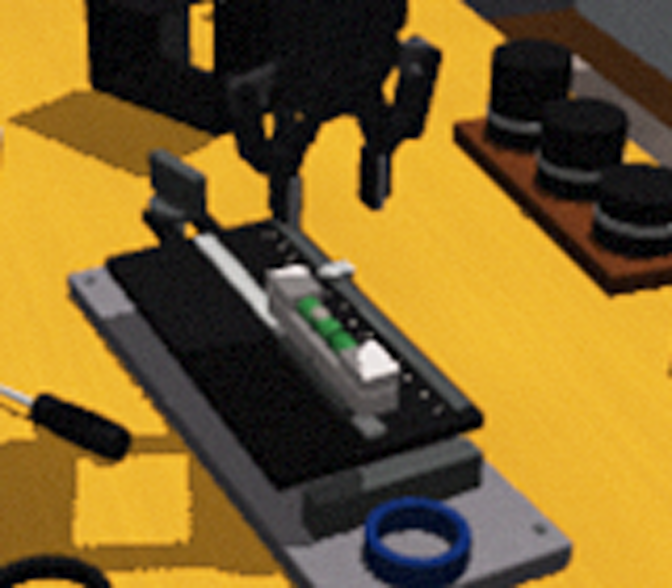

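The fingers straddle the level (crop 330,330) with room on either side. I'll descend and pinch.

Emit:
move_arm(series=[[0.6, [0, 0, 0.04], [0, 0, 0]], [0.6, [0, 0, 0.08], [0, 0, 0]], [0.6, [0, 0, 0.1], [0, 0, 0]], [0.6, [0, 0, 0.102], [0, 0, 0]], [0.25, [0, 0, 0.102], [0, 0, 0]], [0.2, [0, 0, 0.102], [0, 0, 0]], [0.2, [0, 0, 0.102], [0, 0, 0]], [0.2, [0, 0, 0.102], [0, 0, 0]], [0.2, [0, 0, 0.102], [0, 0, 0]]], newtons=25)

```text
time: 4.35
ee_pos: [0.5588, -0.1166, 0.0816]
ee_rot: [[-0.15, 0.989, 0.006], [0.989, 0.15, -0.0], [-0.001, 0.005, -1.0]]
force: [11.6, 2.0, 1.0]
grip_width: 0.0251
```

Emit:
move_arm(series=[[0.2, [0.005, 0.002, 0], [0, 0, 0]], [0.2, [0.02, 0.002, 0], [0, 0, 0]], [0.2, [0.035, 0.002, 0], [0, 0, 0]], [0.2, [0.05, 0.002, 0], [0, 0, 0]], [0.2, [0.065, 0.002, 0], [0, 0, 0]], [0.2, [0.08, 0.002, 0], [0, 0, 0]], [0.2, [0.093, 0.002, 0], [0, 0, 0]], [0.2, [0.102, 0.002, 0], [0, 0, 0]], [0.2, [0.106, 0.002, 0], [0, 0, 0]], [0.2, [0.106, 0.002, 0], [0, 0, 0]], [0.2, [0.106, 0.002, 0], [0, 0, 0]]])

```text
time: 5.72
ee_pos: [0.5429, -0.0106, 0.0809]
ee_rot: [[-0.151, 0.989, 0.001], [0.989, 0.151, 0.0], [0.0, 0.001, -1.0]]
force: [-8.3, 0.5, 19.0]
grip_width: 0.0249
```

Emit:
move_arm(series=[[0.5, [0, 0, 0], [0, 0, 0]], [0.5, [0, 0, 0], [0, 0, 0]], [0.5, [0, 0, 0], [0, 0, 0]], [0.5, [0, 0, -0.04], [0, 0, 0]], [0.5, [0, 0, -0.08], [0, 0, 0]], [0.5, [0, 0, -0.12], [0, 0, 0]], [0.5, [0, 0, -0.17], [0, 0, 0]], [0.5, [0.03, 0, -0.22], [0, 0, 0]], [0.5, [0.09, 0, -0.22], [0, 0, 0]], [0.5, [0.15, 0, -0.22], [0, 0, 0]], [0.5, [0.2, 0, -0.22], [0, 0, 0]], [0.5, [0.25, 0, -0.22], [0, 0, 0]], [0.5, [0.25, 0, -0.22], [0, 0, 0]]])

```text
time: 7.35
ee_pos: [0.5045, 0.2383, 0.2988]
ee_rot: [[-0.154, 0.988, -0.001], [0.988, 0.154, 0.0], [0.0, -0.001, -1.0]]
force: [0.5, 0.2, -0.3]
grip_width: 0.0427
```

```bash
python3 - <<'E'
from h import *
p=shot('top','t2.png')
for t in ['level_top','pointer_tip','knob_grip']:
    for d in ctrl.pinpoint(t,p)[:2]: print(t,toB(d['xyz']),round(d['confidence'],2),px(p,d['xyz']).round(1))
q=shot('side','s2.png')
for t in ['level_top','pointer_tip','knob_grip']:
    for d in ctrl.pinpoint(t,q)[:2]: print(t,toB(d['xyz']),round(d['confidence'],2),px(q,d['xyz']).round(1))
a=cv2.imread('pics/t2.png'); cv2.imwrite('pics/t2b.png',cv2.resize(a[135:225,190:350],None,fx=5,fy=5,interpolation=cv2.INTER_CUBIC))
a=cv2.imread('pics/s2.png'); cv2.imwrite('pics/s2b.png',cv2.resize(a[150:270,210:370],None,fx=5,fy=5,interpolation=cv2.INTER_CUBIC))
E
```

```text
level_top [0.001  0.0408 0.1154] 0.58 [255.8 175.3]
pointer_tip [0.048  0.0402 0.0731] 0.39 [253.7 161.2]
knob_grip [0.0005 0.1745 0.107 ] 0.58 [205.4 181.9]
level_top [-0.0006  0.0395  0.1171] 0.63 [270.3 185.9]
pointer_tip [0.0487 0.0412 0.0759] 0.58 [284.8 194.1]
knob_grip [0.002  0.1697 0.1048] 0.67 [252.6 171.3]
```

View pics/t2b.png

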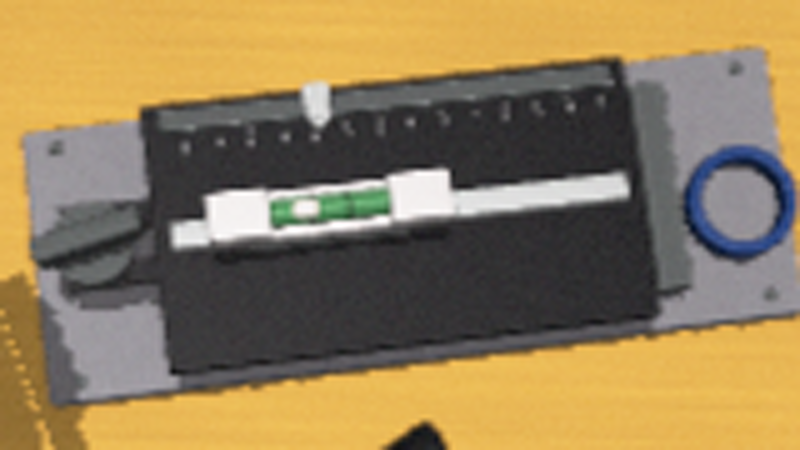

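View pics/s2b.png

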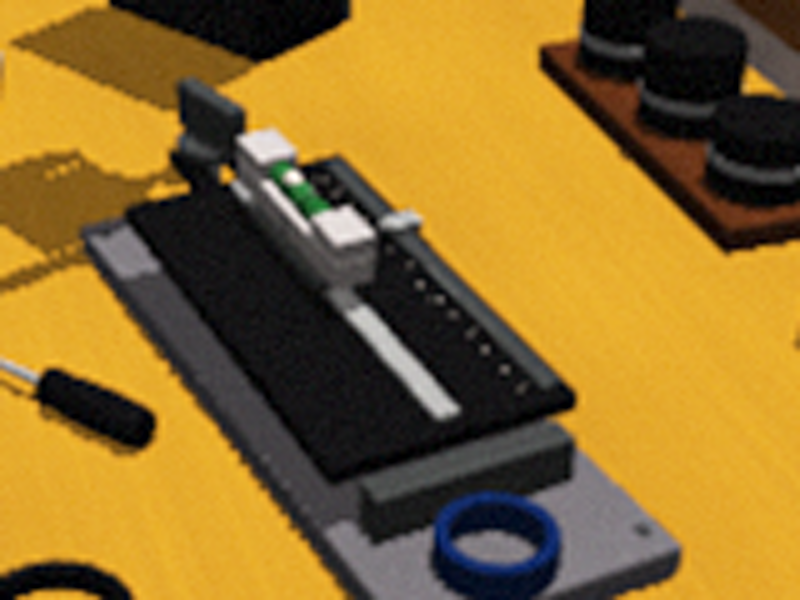

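```bash
python3 - <<'E'
from h import *
p=ctrl.grab_frame('top')
c=lambda u,v,z: toB(onplane(p,190+u/5-0.4,135+v/5-0.4,z))
for n,q,z in [('L',(204,193),.107),('R',(449,170),.107),('L2',(211,240),.107),('R2',(453,217),.107),('vL',(270,209),.103),('vR',(390,203),.103),('vLfar',(272,196),.103),('vRfar',(389,190),.103),('tip',(318,126),.066),('bub',(306,208),.103),('kA',(33,250),.116),('kB',(137,210),.116)]: print(n,c(*q,z))
rel(B(0,.17,.09),112.7); rel(B(0,.17,.2),112.7)
E
```

```text
L [0.016  0.1066 0.107 ]
R [ 0.013  -0.0242  0.107 ]
L2 [-0.0095  0.1058  0.107 ]
R2 [-0.0124 -0.0231  0.107 ]
vL [0.004  0.0729 0.103 ]
vR [-0.0003  0.009   0.103 ]
vLfar [0.0108 0.071  0.103 ]
vRfar [0.0067 0.0086 0.103 ]
tip [0.0537 0.0408 0.066 ]
bub [0.0023 0.0538 0.103 ]
kA [-0.0052  0.198   0.116 ]
kB [0.0094 0.1421 0.116 ]
shift [-0.119  -0.0012  0.2094] turn [  0.0079   0.001  -14.1177]
shift [-0.119  -0.0012  0.0994] turn [  0.0079   0.001  -14.1177]
```

Level middle reads y≈0.041 against the tip's 0.041, so step 1 holds. The bubble is about +12 mm off. Next, the knob.

Emit:
move_arm(series=[[0.5, [-0.06, 0.001, 0.04], [0, 0, -7]], [0.5, [-0.119, 0.001, 0.09], [0, 0, -14]], [0.5, [-0.119, 0.001, 0.12], [0, 0, -14]], [0.5, [-0.119, 0.001, 0.17], [0, 0, -14]], [0.5, [-0.119, 0.001, 0.2], [0, 0, -14]], [0.5, [-0.119, 0.001, 0.206], [0, 0, -14]], [0.5, [-0.119, 0.001, 0.206], [0, 0, -14]], [0.1, [-0.119, 0.001, 0.206], [0, 0, -14]], [0.0, [-0.119, 0.001, 0.206], [0, 0, -14]], [0.0, [-0.119, 0.001, 0.206], [0, 0, -14]], [0.0, [-0.119, 0.001, 0.206], [0, 0, -14]], [0.0, [-0.119, 0.001, 0.206], [0, 0, -14]]], newtons=30)

```text
time: 9.3
ee_pos: [0.5235, 0.1176, 0.0949]
ee_rot: [[-0.385, 0.923, -0.001], [0.923, 0.385, -0.001], [-0.001, -0.002, -1.0]]
force: [-16.2, -7.8, 15.6]
grip_width: 0.0133
```

Emit:
move_arm(series=[[0, [0, -0.002, -0.001], [0, 0, 0]], [0, [0, -0.002, -0.001], [0, 0, 8]], [0, [0, -0.002, -0.001], [0, 0, 16]], [0, [0, -0.002, -0.001], [0, 0, 24]], [0, [0, -0.002, -0.001], [0, 0, 30]], [0, [0, -0.002, -0.001], [0, 0, 30]]], newtons=40)

```text
time: 10.05
ee_pos: [0.5231, 0.1174, 0.0951]
ee_rot: [[0.128, 0.992, 0.002], [0.992, -0.128, 0.0], [0.001, 0.002, -1.0]]
force: [5.3, -0.4, -1.8]
grip_width: 0.0131
```

Emit:
move_arm(series=[[0, [0, 0, 0], [0, 0, 8]], [0, [0, 0, 0], [0, 0, 16]], [0, [0, 0, 0], [0, 0, 24]], [0, [0, 0, 0], [0, 0, 32]], [0, [0, 0, 0], [0, 0, 37]], [0, [0, 0, 0], [0, 0, 37]], [0, [0, 0, 0], [0, 0, 37]], [0, [0, 0, 0], [0, 0, 37]], [0, [0, 0, 0], [0, 0, 37]], [0, [0, 0, 0], [0, 0, 37]], [0, [0, 0, 0], [0, 0, 37]], [0, [0, 0, 0], [0, 0, 37]], [0, [0, 0, 0], [0, 0, 37]], [0, [0, 0, 0], [0, 0, 37]], [0, [0, 0, 0], [0, 0, 37]], [0, [0, 0, 0], [0, 0, 37]], [0, [0, 0, 0], [0, 0, 37]]])

```text
time: 12.18
ee_pos: [0.523, 0.1175, 0.0951]
ee_rot: [[0.697, 0.717, 0.002], [0.717, -0.697, 0.0], [0.002, 0.001, -1.0]]
force: [5.2, 0.8, 2.4]
grip_width: 0.0132
```

```bash
cat > look.py <<'E'
from h import *
import sys
n=sys.argv[1]
a=shot('top',n+'t.png')['image'];b=shot('side',n+'s.png')['image']
A=cv2.resize(a[160:200,215:315],None,fx=8,fy=8,interpolation=cv2.INTER_CUBIC)[:,:800]
Bq=cv2.resize(b[165:205,230:330],None,fx=8,fy=8,interpolation=cv2.INTER_CUBIC)[:,:800]
cv2.imwrite('pics/'+n+'z.png',cv2.cvtColor(np.vstack([A[:300],Bq[:300]]),cv2.COLOR_RGB2BGR))
E
python3 look.py k1
```

```text
(no output)
```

View pics/k1z.png

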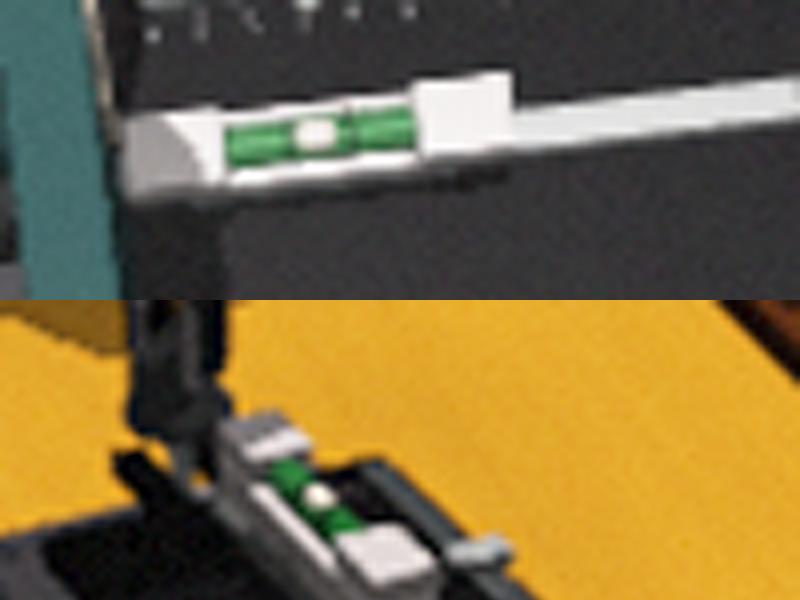

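View pics/k1t.png

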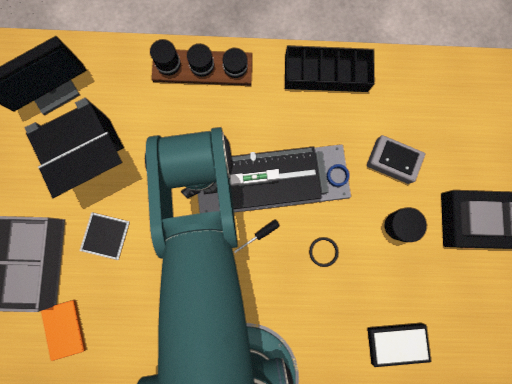

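```bash
cat > bub.py <<'E'
from h import *
acc=[]
for n in range(3):
    p=ctrl.grab_frame('top'); acc.append(p['image'].astype(np.float32))
im=np.mean(acc,0)
# sample line along vial in bench coords: y from -.005 to .09, x in +-3mm, z .103
ys=np.arange(-.010,.095,.001)
prof=np.zeros((len(ys),3)); xs=np.arange(-.002,.0061,.001)
for x in xs:
    uv=np.array([px(p,B(x+.0,y,.103)) for y in ys],np.float32)
    prof+=cv2.remap(im,uv[None,:,0],uv[None,:,1],cv2.INTER_CUBIC)[0]
prof/=len(xs)
for y,c in zip(ys,prof): print(round(y*1000),c.round().astype(int))
E
python3 bub.py
```

```text
-10 [244 241 240]
-9 [244 241 240]
-8 [244 241 240]
-7 [244 241 240]
-6 [244 241 240]
-5 [244 241 240]
-4 [245 241 240]
-3 [245 241 240]
-2 [245 241 241]
-1 [245 241 241]
0 [244 241 241]
1 [244 241 241]
2 [244 241 241]
3 [244 241 241]
4 [244 241 241]
5 [245 241 241]
6 [246 243 242]
7 [248 244 244]
8 [244 241 241]
9 [239 234 234]
10 [223 221 218]
11 [194 202 191]
12 [165 186 164]
13 [133 170 136]
14 [111 162 117]
15 [103 162 112]
16 [ 99 163 109]
17 [ 99 164 109]
18 [101 164 111]
19 [102 165 111]
20 [104 166 113]
21 [105 167 114]
22 [107 167 115]
23 [107 167 115]
24 [107 167 115]
25 [107 168 116]
26 [106 167 115]
27 [105 166 114]
28 [105 167 114]
29 [104 166 113]
30 [101 161 111]
31 [ 96 151 106]
32 [ 90 140  99]
33 [ 86 133  94]
34 [ 85 133  93]
35 [ 87 138  96]
36 [ 88 142  96]
37 [ 98 150 105]
38 [129 168 130]
39 [166 188 159]
40 [202 207 190]
41 [221 219 209]
42 [226 224 217]
43 [231 229 224]
44 [233 230 226]
45 [233 230 225]
46 [235 231 227]
47 [237 234 230]
48 [234 231 225]
49 [228 227 218]
50 [217 220 206]
51 [191 200 181]
52 [161 176 154]
53 [131 152 127]
54 [106 139 107]
55 [ 97 139 102]
56 [ 94 146 102]
57 [ 96 154 105]
58 [103 162 111]
59 [106 168 115]
60 [106 168 115]
61 [105 167 114]
62 [105 166 114]
63 [105 166 114]
64 [106 167 115]
65 [106 167 115]
66 [107 169 116]
67 [108 170 118]
68 [109 171 119]
69 [109 171 119]
70 [109 171 119]
71 [109 171 119]
72 [107 168 117]
73 [ 97 156 107]
74 [ 89 145  98]
75 [110 153 116]
76 [154 179 156]
77 [204 211 202]
78 [238 233 234]
79 [244 240 241]
80 [245 242 241]
81 [247 244 244]
82 [248 245 244]
83 [245 243 241]
84 [242 239 237]
85 [236 231 230]
86 [223 217 216]
87 [208 203 201]
88 [191 186 184]
89 [177 171 170]
90 [169 163 163]
91 [163 157 157]
92 [160 155 155]
93 [160 155 154]
94 [159 155 154]
```

Rings at 33.7 and 54.8 mm, bubble middle at 45.6, so the bubble is still about +1.3 mm off. I'll turn about 7.5° further.

Emit:
move_arm(series=[[0, [0, 0, 0], [0, 0, 5]], [0, [0, 0, 0], [0, 0, 7.5]], [0, [0, 0, 0], [0, 0, 7.5]], [0.35, [0, 0, 0], [0, 0, 7.5]], [0.35, [0, 0, 0], [0, 0, 7.5]], [0.35, [0, 0, 0], [0, 0, 7.5]], [0.35, [0, 0, -0.05], [0, 0, 7.5]], [0.35, [0, 0, -0.1], [0, 0, 7.5]], [0.35, [0, 0, -0.15], [0, 0, 7.5]], [0.35, [0, 0, -0.18], [0, 0, 0]], [0.2, [0.05, -0.05, -0.18], [0, 0, -10]], [0, [0.1, -0.1, -0.18], [0, 0, -20]], [0, [0.13, -0.13, -0.18], [0, 0, -30]], [0, [0.13, -0.13, -0.18], [0, 0, -40]], [0, [0.13, -0.13, -0.18], [0, 0, -46]], [0, [0.13, -0.13, -0.18], [0, 0, -46]]])

```text
time: 14.42
ee_pos: [0.5202, 0.3013, 0.2741]
ee_rot: [[-0.029, 1.0, -0.0], [1.0, 0.029, -0.0], [-0.0, -0.0, -1.0]]
force: [0.0, 0.4, 0.6]
grip_width: 0.0
```

```bash
python3 look.py k2; python3 bub.py | awk '$1>=8 && $1<=80' | tr '\n' ';'; python3 - <<'E'
from h import *
a=cv2.imread('pics/k2t.png'); cv2.imwrite('pics/k2b.png',cv2.resize(a[135:225,190:350],None,fx=5,fy=5,interpolation=cv2.INTER_CUBIC))
E
```

```text
8 [243 239 239];9 [242 236 237];10 [232 227 227];11 [208 211 204];12 [182 195 179];13 [150 178 150];14 [121 165 126];15 [105 160 113];16 [ 96 158 106];17 [ 97 159 107];18 [102 161 110];19 [102 162 111];20 [103 163 112];21 [104 164 113];22 [104 164 114];23 [105 164 114];24 [104 163 113];25 [104 163 113];26 [103 161 112];27 [101 160 111];28 [100 160 110];29 [ 99 160 110];30 [ 99 159 109];31 [ 98 157 107];32 [ 94 149 103];33 [ 87 138  95];34 [ 81 129  89];35 [ 89 132  95];36 [104 141 107];37 [129 157 127];38 [160 178 154];39 [186 196 177];40 [209 212 199];41 [222 221 212];42 [225 223 216];43 [228 225 220];44 [230 227 223];45 [231 227 223];46 [233 229 225];47 [236 230 226];48 [229 224 218];49 [215 214 203];50 [196 202 185];51 [166 179 157];52 [135 156 131];53 [108 136 109];54 [ 91 128  95];55 [ 90 134  96];56 [ 93 144 101];57 [ 95 152 104];58 [ 99 158 108];59 [102 162 111];60 [102 163 111];61 [102 163 112];62 [102 163 111];63 [102 163 112];64 [104 163 112];65 [105 164 113];66 [106 164 114];67 [106 165 115];68 [106 165 115];69 [106 165 114];70 [105 165 115];71 [106 166 116];72 [106 166 116];73 [ 99 158 108];74 [ 91 150 101];75 [110 157 116];76 [150 179 153];77 [197 207 196];78 [232 229 227];79 [240 235 236];80 [242 238 238];
```

View pics/k2z.png

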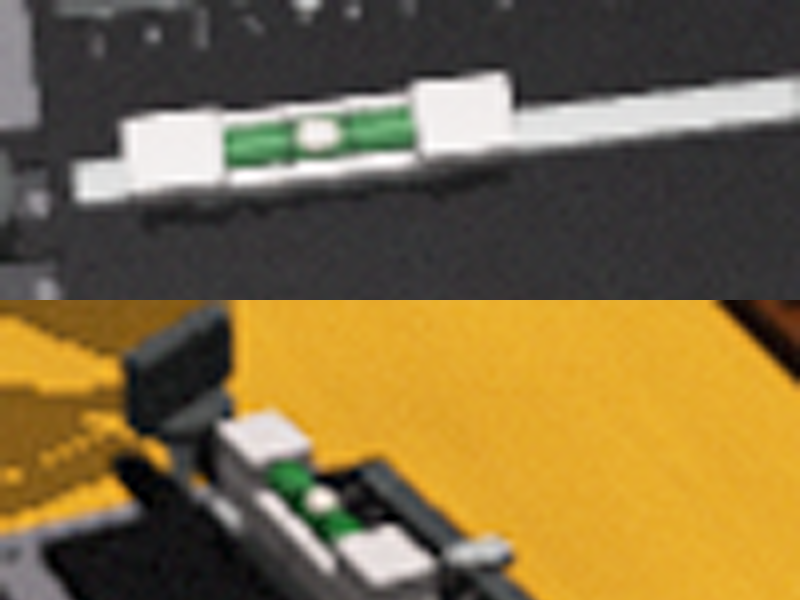

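View pics/k2b.png

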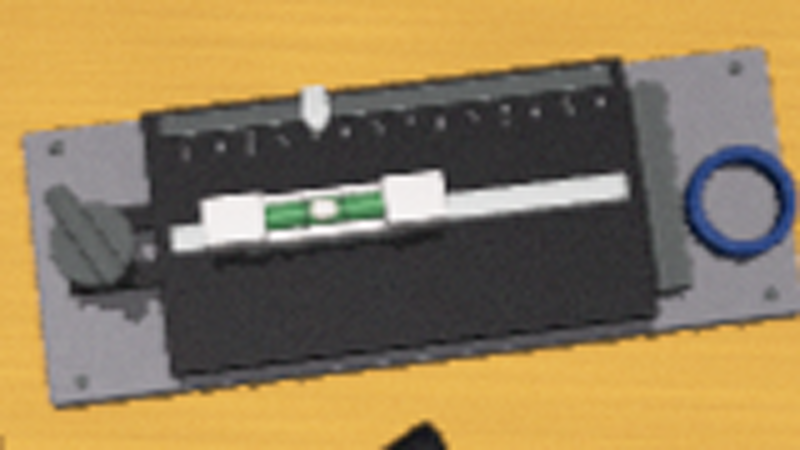

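```bash
python3 - <<'E'
from h import *
p=ctrl.grab_frame('top')
for t in ['level_top','pointer_tip']:
    for d in ctrl.pinpoint(t,p)[:1]: print(t,toB(d['xyz']),round(d['confidence'],2))
q=ctrl.grab_frame('side')
for t in ['level_top','pointer_tip']:
    for d in ctrl.pinpoint(t,q)[:1]: print(t,toB(d['xyz']),round(d['confidence'],2))
c=lambda u,v,z: toB(onplane(p,190+u/5-0.4,135+v/5-0.4,z))
for n,g,z in [('L',(201,199),.103),('R',(443,171),.103),('L2',(207,243),.103),('R2',(447,216),.103),('tip',(316,131),.064),('shoeback',(313,86),.066),
 ('plTL',(145,115),.055),('plTR',(618,60),.055),('plBL',(172,376),.055),('plBR',(656,317),.055)]: print(n,c(*g,z))
im=p['image']; 
for u,v in [(253,160),(253,158),(240,182),(275,172)]:
    print(u,v,toB(unproj(p,u,v,p['z_map'][v,u])))
E
```

```text
level_top [0.0012 0.0436 0.1015] 0.96
pointer_tip [0.0483 0.0411 0.0609] 0.44
level_top [-0.0013  0.0442  0.1091] 0.66
L [0.0137 0.1087 0.103 ]
R [ 0.0136 -0.0214  0.103 ]
L2 [-0.0102  0.1082  0.103 ]
R2 [-0.0109 -0.0203  0.103 ]
tip [0.0515 0.0422 0.064 ]
shoeback [0.0767 0.0409 0.066 ]
plTL [0.0737 0.1362 0.055 ]
plTR [ 0.0742 -0.1335  0.055 ]
plBL [-0.0741  0.1372  0.055 ]
plBR [-0.0738 -0.1338  0.055 ]
253 160 [0.053  0.0415 0.0672]
253 158 [0.059  0.0408 0.0654]
240 182 [-0.0107  0.0841  0.1083]
275 172 [ 0.0056 -0.0116  0.1049]
```

```bash
python3 - <<'E'
from h import *
rel(B(.0015,-.006,.13),98.6);rel(B(.0015,-.006,.102),98.6)
E
```

```text
shift [-0.3585  0.0194  0.1443] turn [ 0.0046 -0.0014 -6.9754]
shift [-0.3585  0.0194  0.1723] turn [ 0.0046 -0.0014 -6.9754]
```

Emit:
move_arm(series=[[0, [-0.06, 0.004, 0], [0, 0, -7]], [0, [-0.12, 0.008, 0], [0, 0, -7]], [0, [-0.18, 0.012, 0], [0, 0, -7]], [0, [-0.24, 0.016, 0], [0, 0, -7]], [0, [-0.3, 0.019, 0], [0, 0, -7]], [0, [-0.358, 0.0195, 0.04], [0, 0, -7]], [0, [-0.3585, 0.0195, 0.09], [0, 0, -7]], [0, [-0.3585, 0.0195, 0.14], [0, 0, -7]], [0, [-0.3585, 0.0195, 0.144], [0, 0, -7]], [0, [-0.3585, 0.0195, 0.144], [0, 0, -7]]])

```text
time: 16.23
ee_pos: [0.5507, -0.0566, 0.1322]
ee_rot: [[-0.15, 0.989, 0.002], [0.989, 0.15, -0.0], [-0.0, 0.001, -1.0]]
force: [0.7, -1.0, 1.0]
grip_width: 0.0001
```

```bash
python3 look.py p1; python3 - <<'E'
from h import *
s=ctrl.sense(); print(s['ee_pos'],toB(s['ee_pos']),s['force'])
E
```

```text
[ 0.5511 -0.0566  0.1329] [ 0.0027 -0.006   0.1329] [-0.3897  0.4364  0.6298]
```

View pics/p1z.png

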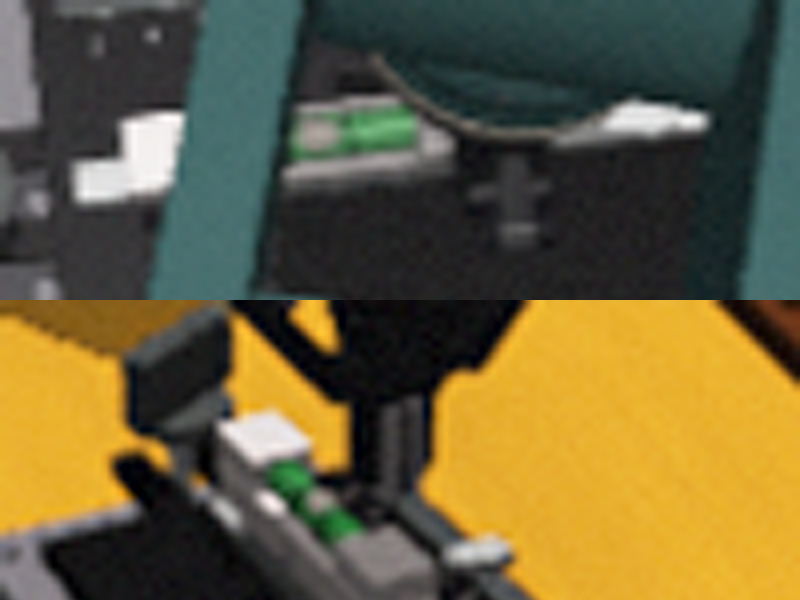

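Emit:
move_arm(series=[[0, [0, -0.001, 0.015], [0, 0, 0]], [0, [0, -0.001, 0.022], [0, 0, 0]], [0, [0, -0.001, 0.026], [0, 0, 0]], [0, [0, -0.001, 0.029], [0, 0, 0]], [0, [0, -0.001, 0.032], [0, 0, 0]], [0, [0, -0.001, 0.032], [0, 0, 0]], [0, [0, -0.001, 0.032], [0, 0, 0]]])

```text
time: 17.2
ee_pos: [0.5495, -0.0569, 0.0999]
ee_rot: [[-0.15, 0.989, 0.001], [0.989, 0.15, -0.0], [-0.001, 0.001, -1.0]]
force: [-5.8, 0.4, 15.5]
grip_width: 0.0002
```

Emit:
move_arm(series=[[0, [0, 0, 0.001], [0, 0, 0]], [0, [0, 0, 0.001], [0, 0, 0]], [0, [0, 0, 0.001], [0, 0, 0]], [0, [0, 0, 0.001], [0, 0, 0]], [0, [0, 0, 0.001], [0, 0, 0]], [0, [0, 0, 0.001], [0, 0, 0]], [0, [0, 0, 0.001], [0, 0, 0]], [0, [0, 0, 0.001], [0, 0, 0]], [0, [0, 0, 0.001], [0, 0, 0]], [0, [0, 0, 0.001], [0, 0, 0]], [0, [0, 0, 0.001], [0, 0, 0]], [0, [0, 0, 0.001], [0, 0, 0]]])

```text
time: 18.7
ee_pos: [0.5497, -0.0571, 0.0996]
ee_rot: [[-0.15, 0.989, 0.002], [0.989, 0.15, -0.001], [-0.001, 0.002, -1.0]]
force: [-8.0, -1.3, 22.0]
grip_width: -0.0
```

```bash
python3 look.py p2; python3 - <<'E'
from h import *
s=ctrl.sense(); print(s['time'],s['ee_pos'],toB(s['ee_pos']),s['force'])
q=ctrl.grab_frame('side')
for t in ['level_top','pointer_tip']:
    for d in ctrl.pinpoint(t,q)[:1]: print(t,toB(d['xyz']),round(d['confidence'],2))
E
```

```text
18.8 [ 0.5497 -0.0571  0.0995] [ 0.0013 -0.0063  0.0995] [-6.8792 -0.964  20.6387]
level_top [0.0041 0.0466 0.1026] 0.58
pointer_tip [0.0529 0.0425 0.0653] 0.41
```

View pics/p2z.png

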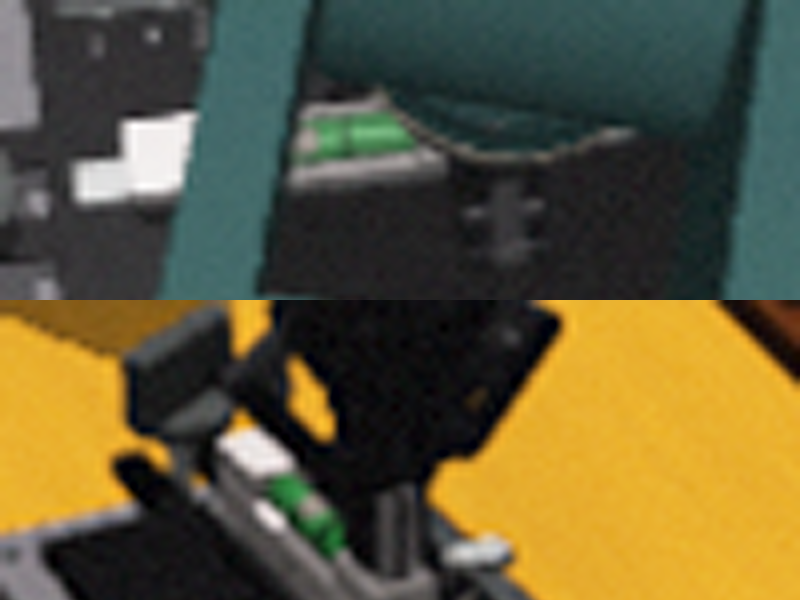

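```bash
python3 - <<'E'
from h import *
o=[]
for f in ['k2s','p1s','p2s']:
    a=cv2.imread(f'pics/{f}.png'); o.append(cv2.resize(a[172:210,252:292],None,fx=10,fy=10,interpolation=cv2.INTER_CUBIC)[:,:400])
cv2.imwrite('pics/c1.png',cv2.resize(np.hstack(o),None,fx=.66,fy=.66))
o=[]
for f in ['k2t','p1t','p2t']:
    a=cv2.imread(f'pics/{f}.png'); o.append(cv2.resize(a[165:190,235:280],None,fx=8,fy=8,interpolation=cv2.INTER_CUBIC))
cv2.imwrite('pics/c2.png',np.vstack(o))
E
```

```text
(no output)
```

View pics/c1.png

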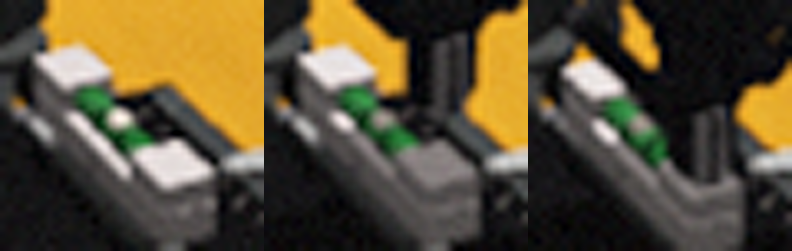

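View pics/c2.png

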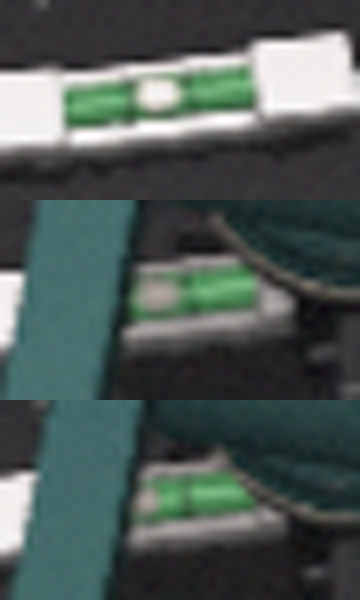

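Pressing at about 20 N bottoms the level out, but the bubble seems to have moved towards +y. I'll ease off to about 9 N, wait and look again.

Emit:
move_arm(series=[[0, [0, -0.001, -0.002], [0, 0, 0]], [0, [0, -0.001, -0.002], [0, 0, 0]], [0, [0, -0.001, -0.002], [0, 0, 0]], [0, [0, -0.001, -0.002], [0, 0, 0]], [0, [0, -0.001, -0.002], [0, 0, 0]], [0, [0, -0.001, -0.002], [0, 0, 0]], [0, [0, -0.001, -0.002], [0, 0, 0]], [0, [0, -0.001, -0.002], [0, 0, 0]], [0, [0, -0.001, -0.002], [0, 0, 0]], [0, [0, -0.001, -0.002], [0, 0, 0]], [0, [0, -0.001, -0.002], [0, 0, 0]], [0, [0, -0.001, -0.002], [0, 0, 0]], [0, [0, -0.001, -0.002], [0, 0, 0]], [0, [0, -0.001, -0.002], [0, 0, 0]], [0, [0, -0.001, -0.002], [0, 0, 0]], [0, [0, -0.001, -0.002], [0, 0, 0]]])

```text
time: 20.95
ee_pos: [0.5488, -0.0569, 0.1004]
ee_rot: [[-0.15, 0.989, 0.002], [0.989, 0.15, -0.0], [-0.0, 0.002, -1.0]]
force: [-0.1, 0.2, 8.9]
grip_width: -0.0001
```

```bash
cat > cmp.py <<'E'
from h import *
import sys
n=sys.argv[1]
a=shot('top',n+'t.png');b=shot('side',n+'s.png')
o=[];o2=[]
for f in ['k2',n]:
    a=cv2.imread(f'pics/{f}s.png'); o.append(cv2.resize(a[172:212,252:292],None,fx=10,fy=10,interpolation=cv2.INTER_CUBIC))
    a=cv2.imread(f'pics/{f}t.png'); o2.append(cv2.resize(a[163:183,235:285],None,fx=8,fy=8,interpolation=cv2.INTER_CUBIC))
cv2.imwrite('pics/'+n+'c.png',np.vstack([np.hstack(o),np.hstack(o2)]))
s=ctrl.sense(); print(s['time'],toB(s['ee_pos']),s['force'])
E
python3 cmp.py p3
```

```text
21.05 [ 0.0004 -0.0061  0.1005] [ 0.3952 -0.082   9.6024]
```

View pics/p3c.png

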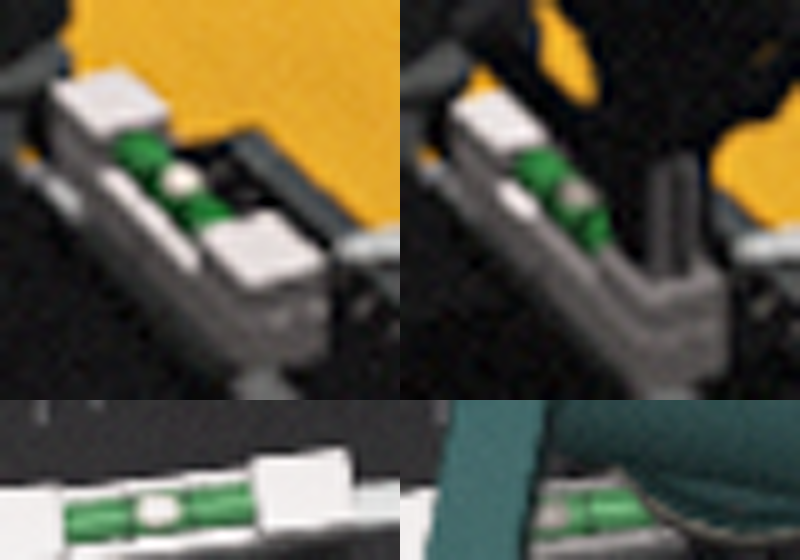

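```bash
sed 's/\.103/.097/' bub.py > bub2.py; python3 bub2.py | awk '$1>=8 && $1<=60' | tr '\n' ';'
```

```text
8 [39 53 52];9 [45 58 56];10 [51 62 60];11 [56 65 62];12 [58 66 63];13 [61 67 63];14 [62 68 63];15 [64 73 64];16 [70 87 71];17 [ 77 104  79];18 [ 84 122  89];19 [ 90 138  96];20 [ 92 147 100];21 [ 94 153 103];22 [ 95 156 105];23 [ 95 156 105];24 [ 95 157 105];25 [ 96 158 106];26 [ 97 158 106];27 [ 96 158 106];28 [ 95 157 106];29 [ 95 156 105];30 [ 96 157 106];31 [ 96 156 106];32 [ 91 148 101];33 [ 83 135  92];34 [ 77 124  84];35 [ 75 121  82];36 [ 79 129  87];37 [ 85 138  94];38 [ 92 144  99];39 [ 98 146 103];40 [107 146 109];41 [118 144 115];42 [128 142 122];43 [139 142 130];44 [146 144 135];45 [150 147 138];46 [154 151 142];47 [157 154 145];48 [151 149 140];49 [140 139 130];50 [125 124 117];51 [100 101  95];52 [75 77 74];53 [56 61 60];54 [44 57 56];55 [44 64 64];56 [47 75 75];57 [51 83 83];58 [58 92 92];59 [ 65 101 101];60 [ 68 105 105];
```

```bash
python3 - <<'E'
from h import *
rel([.523,.1175,.095],38.3)
E
```

```text
shift [0.1763 0.0007 0.0054] turn [ 0.1211 -0.0402 60.3417]
```

Emit:
move_arm(series=[[0, [0, 0, -0.03], [0, 0, 0]], [0, [0, 0, -0.08], [0, 0, 0]], [0.4, [0.05, 0, -0.1], [0, 0, 10]], [0.4, [0.1, 0, -0.1], [0, 0, 20]], [0.4, [0.15, 0, -0.1], [0, 0, 30]], [0.4, [0.176, 0, -0.1], [0, 0, 40]], [0.4, [0.176, 0.0005, -0.1], [0, 0, 50]], [0.4, [0.176, 0.0005, -0.1], [0, 0, 60]], [0.4, [0.176, 0.0005, -0.08], [0, 0, 60]], [0.4, [0.176, 0.0005, -0.03], [0, 0, 60]], [0.4, [0.176, 0.0005, 0.0], [0, 0, 60]], [0.4, [0.176, 0.0005, 0.004], [0, 0, 60]], [0.4, [0.176, 0.0005, 0.004], [0, 0, 60]], [0, [0.176, 0.0005, 0.004], [0, 0, 60]], [0, [0.176, 0.0005, 0.004], [0, 0, 60]], [0, [0.176, 0.0005, 0.004], [0, 0, 60]], [0, [0.176, 0.0005, 0.004], [0, 0, 60]]], newtons=40)

```text
time: 23.32
ee_pos: [0.5227, 0.1173, 0.0968]
ee_rot: [[0.781, 0.625, 0.002], [0.625, -0.781, 0.0], [0.002, 0.001, -1.0]]
force: [-1.3, -0.1, 7.1]
grip_width: 0.013
```

Emit:
move_arm(series=[[0, [0, 0, 0], [0, 0, 6]], [0, [0, 0, 0], [0, 0, 11.5]], [0, [0, 0, 0], [0, 0, 11.5]], [0, [0, 0, 0], [0, 0, 11.5]], [0.35, [0, 0, 0], [0, 0, 11.5]], [0.35, [0, 0, 0], [0, 0, 11.5]], [0.35, [0, 0, 0], [0, 0, 11.5]], [0.35, [0, 0, -0.05], [0, 0, 11.5]], [0.35, [0, 0, -0.1], [0, 0, 11.5]], [0.35, [0, 0, -0.12], [0, 0, 5]], [0.2, [0, 0, -0.12], [0, 0, -5]], [0, [0, 0, -0.12], [0, 0, -15]], [0, [0, 0, -0.12], [0, 0, -25]], [0, [0, 0, -0.12], [0, 0, -35]], [0, [0, 0, -0.12], [0, 0, -45]], [0, [0, 0, -0.12], [0, 0, -55]], [0, [0, 0, -0.12], [0, 0, -60]], [0, [0, 0, -0.12], [0, 0, -60]]])

```text
time: 25.58
ee_pos: [0.5221, 0.1171, 0.2152]
ee_rot: [[-0.15, 0.989, -0.0], [0.989, 0.15, -0.0], [-0.0, -0.0, -1.0]]
force: [0.3, -0.0, 0.3]
grip_width: 0.0001
```

```bash
python3 look.py k3; python3 bub.py | awk '$1>=10 && $1<=80' | tr '\n' ';'; python3 - <<'E'
from h import *
rel(B(.001,-.0055,.112),98.6)
E
```

```text
10 [249 245 246];11 [233 232 230];12 [214 217 210];13 [183 198 180];14 [148 182 149];15 [120 171 126];16 [101 165 111];17 [101 168 111];18 [110 174 119];19 [114 176 123];20 [114 176 123];21 [114 176 124];22 [114 176 124];23 [113 175 123];24 [112 174 122];25 [111 173 121];26 [110 172 119];27 [109 172 119];28 [109 172 119];29 [110 172 119];30 [113 175 122];31 [114 178 124];32 [111 172 120];33 [ 97 153 106];34 [ 86 134  93];35 [102 135 104];36 [139 157 134];37 [184 187 172];38 [216 211 201];39 [226 223 215];40 [232 231 224];41 [237 235 230];42 [237 234 230];43 [238 235 231];44 [241 237 234];45 [240 237 233];46 [234 232 226];47 [227 227 217];48 [210 216 200];49 [186 205 179];50 [162 195 160];51 [133 178 135];52 [113 160 118];53 [100 145 106];54 [ 91 138  99];55 [ 94 142 101];56 [100 152 108];57 [104 160 112];58 [107 168 116];59 [111 174 120];60 [113 176 122];61 [114 176 122];62 [113 175 122];63 [113 175 122];64 [113 176 123];65 [114 176 124];66 [116 177 124];67 [115 176 124];68 [114 175 123];69 [113 174 122];70 [113 174 122];71 [115 176 124];72 [115 176 124];73 [110 173 119];74 [105 170 114];75 [122 178 129];76 [159 195 162];77 [202 215 200];78 [235 233 230];79 [245 240 240];80 [247 244 243];shift [-0.1755  0.0011  0.1033] turn [-0.0049  0.0016 -0.0282]
```

View pics/k3z.png

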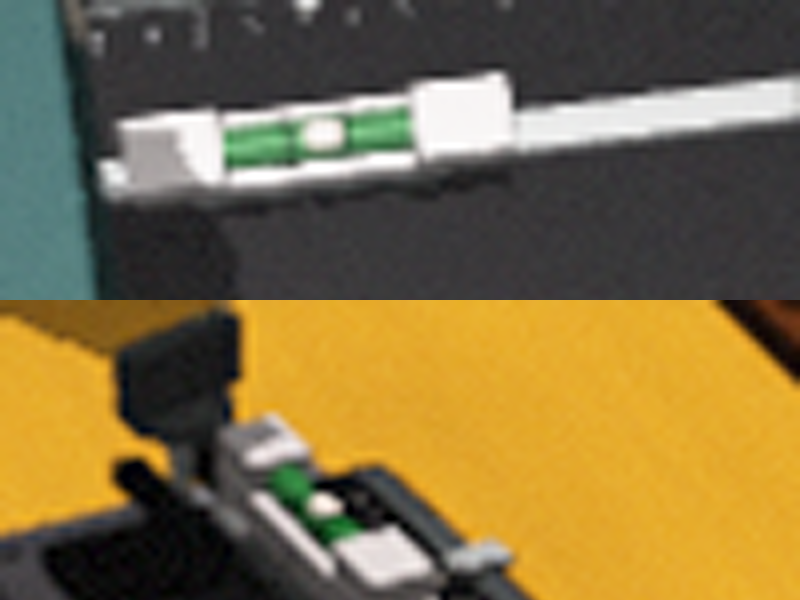

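Emit:
move_arm(series=[[0, [-0.06, 0, 0], [0, 0, 0]], [0, [-0.12, 0.001, 0.0], [0, 0, 0]], [0, [-0.17, 0.001, 0.03], [0, 0, 0]], [0, [-0.1755, 0.001, 0.08], [0, 0, 0]], [0, [-0.1755, 0.001, 0.103], [0, 0, 0]], [0, [-0.1755, 0.001, 0.108], [0, 0, 0]], [0, [-0.1755, 0.001, 0.112], [0, 0, 0]], [0, [-0.1755, 0.001, 0.1145], [0, 0, 0]], [0, [-0.1755, 0.001, 0.1145], [0, 0, 0]], [0, [-0.1755, 0.001, 0.1145], [0, 0, 0]], [0, [-0.1755, 0.001, 0.1145], [0, 0, 0]]])

```text
time: 27.2
ee_pos: [0.5498, -0.0563, 0.1013]
ee_rot: [[-0.15, 0.989, 0.001], [0.989, 0.15, -0.0], [-0.0, 0.001, -1.0]]
force: [1.1, -2.1, 5.0]
grip_width: 0.0001
```

```bash
python3 - <<'E'
from h import *
for i in range(3):
    ctrl.grab_frame('top'); s=ctrl.sense(); print(s['time'],toB(s['ee_pos']),s['force'])
E
```

```text
27.25 [ 0.0014 -0.0055  0.1012] [ 1.514  -2.4085  5.2019]
27.3 [ 0.0014 -0.0055  0.1012] [ 0.5975 -1.367   4.8884]
27.35 [ 0.0014 -0.0055  0.1011] [ 0.2778 -1.3359  5.0141]
```

Emit:
move_arm(series=[[0, [0, 0, 0.0008], [0, 0, 0]], [0, [0, 0, 0.0008], [0, 0, 0]], [0, [0, 0, 0.0008], [0, 0, 0]], [0, [0, 0, 0.0008], [0, 0, 0]], [0, [0, 0, 0.0008], [0, 0, 0]], [0, [0, 0, 0.0008], [0, 0, 0]], [0, [0, 0, 0.0008], [0, 0, 0]], [0, [0, 0, 0.0008], [0, 0, 0]], [0, [0, 0, 0.0008], [0, 0, 0]], [0, [0, 0, 0.0008], [0, 0, 0]], [0, [0, 0, 0.0008], [0, 0, 0]], [0, [0, 0, 0.0008], [0, 0, 0]], [0, [0, 0, 0.0008], [0, 0, 0]], [0, [0, 0, 0.0008], [0, 0, 0]], [0, [0, 0, 0.0008], [0, 0, 0]]])

```text
time: 29.22
ee_pos: [0.5498, -0.0563, 0.1004]
ee_rot: [[-0.15, 0.989, 0.001], [0.989, 0.15, -0.0], [-0.0, 0.001, -1.0]]
force: [0.5, -2.0, 5.9]
grip_width: 0.0001
```

```bash
python3 cmp.py p4;  python3 bub2.py | awk '$1>=14 && $1<=56' | tr '\n' ';'; python3 - <<'E'
from h import *
for i in range(3):
    q=ctrl.grab_frame('side'); s=ctrl.sense(); print(s['time'],toB(s['ee_pos']),s['force'])
    for t in ['level_top','pointer_tip']:
        for d in ctrl.pinpoint(t,q)[:1]: print(t,toB(d['xyz']),round(d['confidence'],2))
E
```

```text
29.325 [ 0.0014 -0.0055  0.1004] [ 0.1342 -2.1174  5.9215]
14 [72 80 70];15 [76 90 74];16 [ 82 105  82];17 [ 87 121  89];18 [ 90 134  95];19 [ 93 145 100];20 [ 94 151 102];21 [ 94 154 104];22 [ 95 156 104];23 [ 95 156 104];24 [ 95 156 105];25 [ 95 157 105];26 [ 96 157 106];27 [ 96 158 106];28 [ 95 158 105];29 [ 95 158 105];30 [ 97 160 107];31 [ 99 161 108];32 [ 96 155 105];33 [ 88 143  97];34 [ 81 131  89];35 [ 80 123  86];36 [ 84 123  89];37 [ 94 127  96];38 [108 132 107];39 [122 137 117];40 [135 142 127];41 [143 146 134];42 [147 147 136];43 [151 149 140];44 [154 150 142];45 [154 151 143];46 [154 151 143];47 [153 149 141];48 [145 143 134];49 [134 137 125];50 [120 130 114];51 [ 97 115  96];52 [76 98 78];53 [57 81 64];54 [40 64 51];55 [31 51 44];56 [29 48 46];29.525 [ 0.0014 -0.0056  0.1004] [ 1.3342 -2.7429  6.1727]
level_top [-0.002   0.0481  0.1029] 0.64
pointer_tip [0.049  0.0422 0.0597] 0.43
29.675 [ 0.0014 -0.0056  0.1004] [ 0.6139 -1.1838  6.5663]
level_top [ 0.0167 -0.3737 -0.0019] 0.68
pointer_tip [0.0484 0.0459 0.0584] 0.38
29.825 [ 0.0015 -0.0056  0.1004] [-0.2412 -1.424   5.7041]
level_top [0.0006 0.0467 0.0998] 0.84
pointer_tip [0.0516 0.0431 0.0613] 0.41
```

View pics/p4c.png

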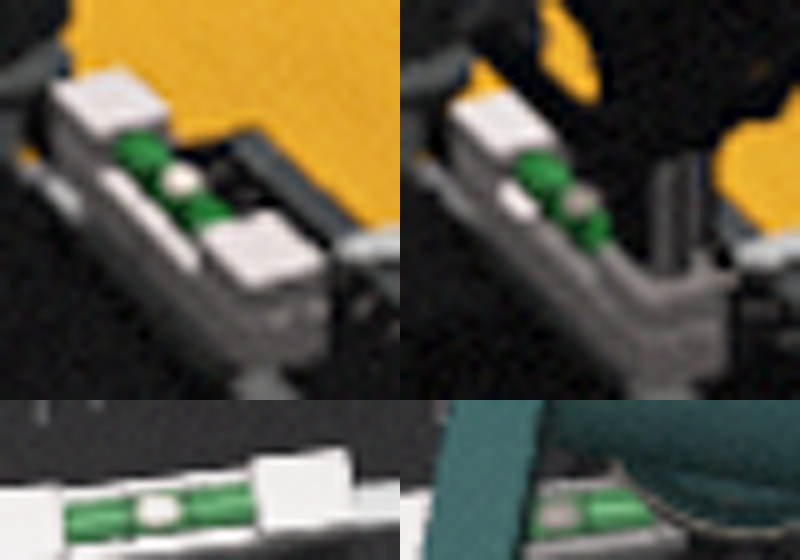

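```bash
python3 - <<'E'
from h import *
p=ctrl.grab_frame('top')
for f in ['k2t','k3t']:
    im=cv2.cvtColor(cv2.imread(f'pics/{f}.png'),cv2.COLOR_BGR2RGB).astype(np.float32)
    ys=np.arange(.020,.0641,.001)
    for x in [.052,.056,.060,.066,.072]:
        uv=np.array([px(p,B(x,y,.066)) for y in ys],np.float32)
        g=cv2.remap(im,uv[None,:,0],uv[None,:,1],cv2.INTER_CUBIC)[0].mean(1)
        w=np.clip(g-(g.min()+.5*(g.max()-g.min())),0,None); print(f,'ptr',x,(w@ys/w.sum()).round(4),g.max().round())
    ys=np.arange(-.05,.13,.0005)
    for x in [-.008,-.005,.0,.005,.01]:
        uv=np.array([px(p,B(x,y,.102)) for y in ys],np.float32)
        g=cv2.remap(im,uv[None,:,0],uv[None,:,1],cv2.INTER_CUBIC)[0].mean(1)
        d=np.gradient(g); hi=[ys[i].round(4) for i in range(1,len(ys)) if (g[i-1]-235)*(g[i]-235)<0]; print('lev',x,hi)
    # scale: plate edges in y
    ys=np.arange(-.17,.16,.0005)
    for x in [-.06,-.04,.035]:
        uv=np.array([px(p,B(x,y,.054)) for y in ys],np.float32)
        g=cv2.remap(im,uv[None,:,0],uv[None,:,1],cv2.INTER_CUBIC)[0].mean(1)
        print('plate',x,[ys[i].round(4) for i in range(1,len(ys)) if (g[i-1]-75)*(g[i]-75)<0])
E
```

```text
k2t ptr 0.052 0.0413 159.0
k2t ptr 0.056 0.0412 228.0
k2t ptr 0.06 0.0414 227.0
k2t ptr 0.066 0.0415 226.0
k2t ptr 0.072 0.0413 222.0
lev -0.008 [np.float64(-0.021), np.float64(-0.013), np.float64(-0.0105), np.float64(0.0095), np.float64(0.08), np.float64(0.107)]
lev -0.005 [np.float64(-0.0175), np.float64(0.009), np.float64(0.079), np.float64(0.107)]
lev 0.0 [np.float64(-0.018), np.float64(0.009), np.float64(0.0405), np.float64(0.0485), np.float64(0.0785), np.float64(0.1075)]
lev 0.005 [np.float64(-0.019), np.float64(0.01), np.float64(0.0795), np.float64(0.107)]
lev 0.01 [np.float64(-0.017), np.float64(0.01), np.float64(0.023), np.float64(0.028), np.float64(0.029), np.float64(0.0315), np.float64(0.0465), np.float64(0.053), np.float64(0.0685), np.float64(0.075), np.float64(0.0795), np.float64(0.1065)]
plate -0.06 [np.float64(-0.1525), np.float64(0.138)]
plate -0.04 [np.float64(-0.1685), np.float64(-0.138), np.float64(0.138)]
plate 0.035 [np.float64(-0.1385), np.float64(0.138)]
k3t ptr 0.052 0.0416 184.0
k3t ptr 0.056 0.0407 238.0
k3t ptr 0.06 0.0415 243.0
k3t ptr 0.066 0.0414 234.0
k
[... 290 characters left out ...]
 np.float64(0.087), np.float64(0.1115), np.float64(0.114)]
lev 0.0 [np.float64(-0.0385), np.float64(-0.038), np.float64(-0.019), np.float64(0.0115), np.float64(0.0385), np.float64(0.048), np.float64(0.078), np.float64(0.0885)]
lev 0.005 [np.float64(-0.019), np.float64(0.0105), np.float64(0.0785), np.float64(0.089)]
lev 0.01 [np.float64(-0.0175), np.float64(0.0105), np.float64(0.02), np.float64(0.0315), np.float64(0.043), np.float64(0.0525), np.float64(0.066), np.float64(0.074), np.float64(0.0795), np.float64(0.095)]
plate -0.06 [np.float64(-0.151), np.float64(0.1265)]
plate -0.04 [np.float64(-0.1685), np.float64(-0.138), np.float64(0.127)]
plate 0.035 [np.float64(-0.138), np.float64(0.1285)]
```

Pressing at 6 N, the bubble reads about 0 to +0.5 mm. The level sits about 2.9 mm to +y of the pointer, which is inside tolerance. A gentle drag while pressing should gain some margin.

Emit:
move_arm(series=[[0, [-0.001, 0, 0], [0, 0, 0]], [0, [-0.002, 0, 0], [0, 0, 0]], [0, [-0.003, 0, 0], [0, 0, 0]], [0, [-0.003, 0, 0], [0, 0, 0]], [0, [-0.003, 0, 0], [0, 0, 0]], [0, [-0.003, 0, 0], [0, 0, 0]], [0, [-0.003, 0, 0], [0, 0, 0]], [0, [-0.003, 0, 0], [0, 0, 0]], [0, [-0.003, 0, 0], [0, 0, 0]], [0, [-0.003, 0, 0], [0, 0, 0]], [0, [-0.003, 0, 0], [0, 0, 0]], [0, [-0.003, 0, 0], [0, 0, 0]], [0, [-0.003, 0, 0], [0, 0, 0]], [0, [-0.003, 0, 0], [0, 0, 0]]])

```text
time: 31.72
ee_pos: [0.5501, -0.0589, 0.1003]
ee_rot: [[-0.15, 0.989, 0.001], [0.989, 0.15, 0.001], [0.0, 0.001, -1.0]]
force: [0.4, 1.9, 5.5]
grip_width: -0.0003
```

```bash
python3 cmp.py p5;  python3 bub2.py | awk '$1>=14 && $1<=56' | tr '\n' ';'; python3 - <<'E'
from h import *
s=ctrl.sense(); print(s['time'],toB(s['ee_pos']),s['force'])
E
```

```text
31.825 [ 0.0014 -0.0082  0.1003] [0.8162 0.8341 5.8422]
14 [ 80 111  83];15 [ 84 122  88];16 [ 87 134  93];17 [ 89 144  98];18 [ 91 150 100];19 [ 93 155 104];20 [ 95 156 105];21 [ 95 156 105];22 [ 95 157 105];23 [ 96 157 105];24 [ 97 157 106];25 [ 97 158 106];26 [ 97 158 106];27 [ 97 160 107];28 [ 99 163 109];29 [ 97 159 106];30 [ 89 145  97];31 [ 80 129  87];32 [ 75 119  82];33 [ 76 119  82];34 [ 83 125  88];35 [ 96 132  99];36 [110 138 109];37 [125 143 120];38 [138 145 130];39 [145 145 135];40 [151 146 138];41 [154 148 141];42 [154 149 141];43 [153 150 141];44 [153 151 142];45 [148 147 137];46 [137 137 128];47 [125 126 117];48 [104 108 100];49 [79 86 79];50 [60 69 64];51 [46 61 57];52 [43 64 62];53 [46 72 72];54 [49 80 81];55 [55 88 90];56 [63 99 99];31.975 [ 0.0014 -0.0082  0.1003] [0.1667 1.7171 5.7235]
```

View pics/p5c.png

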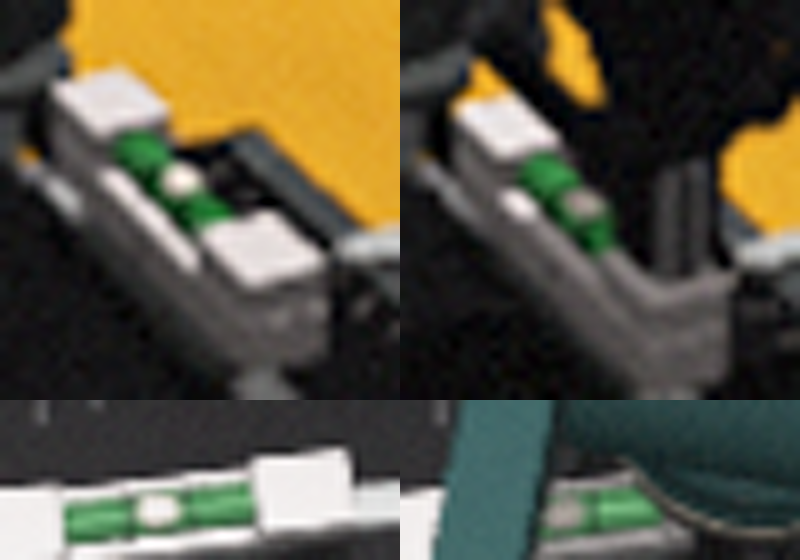

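Emit:
move_arm(series=[[0, [0, 0, 0.0004], [0, 0, 0]], [0, [0, 0, 0.0004], [0, 0, 0]], [0, [0, 0, 0.0004], [0, 0, 0]], [0, [0, 0, 0.0004], [0, 0, 0]], [0, [0, 0, 0.0004], [0, 0, 0]], [0, [0, 0, 0.0004], [0, 0, 0]], [0, [0, 0, 0.0004], [0, 0, 0]], [0, [0, 0, 0.0004], [0, 0, 0]], [0, [0, 0, 0.0004], [0, 0, 0]], [0, [0, 0, 0.0004], [0, 0, 0]], [0, [0, 0, 0.0004], [0, 0, 0]], [0, [0, 0, 0.0004], [0, 0, 0]], [0, [0, 0, 0.0004], [0, 0, 0]], [0, [0, 0, 0.0004], [0, 0, 0]], [0, [0, 0, 0.0004], [0, 0, 0]]])

```text
time: 33.85
ee_pos: [0.5502, -0.0589, 0.1]
ee_rot: [[-0.15, 0.989, 0.001], [0.989, 0.15, 0.001], [0.0, 0.001, -1.0]]
force: [-0.6, 1.5, 7.0]
grip_width: 0.0003
```

```bash
python3 bub2.py | awk '$1>=28 && $1<=50' | tr '\n' ';'; python3 - <<'E'
from h import *
s=ctrl.sense(); print(s['time'],toB(s['ee_pos']),s['force'])
E
```

```text
28 [ 97 161 107];29 [ 95 157 105];30 [ 88 144  97];31 [ 80 129  88];32 [ 76 119  83];33 [ 76 119  83];34 [ 83 125  89];35 [ 95 132  99];36 [110 137 109];37 [125 142 120];38 [139 145 130];39 [145 146 135];40 [151 146 139];41 [154 148 142];42 [154 149 142];43 [153 150 141];44 [154 152 142];45 [148 148 138];46 [138 138 128];47 [126 126 117];48 [105 107 100];49 [80 83 78];50 [60 65 62];34.0 [ 0.0014 -0.0082  0.1   ] [-0.3013  1.125   6.5454]
```

The force is about 6.5 N, the bubble is steady at about +0.4 mm and the level is within about 1 mm of the pointer. I'm handing in.

```bash
python3 -c "
from cell import ctrl
print(ctrl.finish_job())"
```

```text
the job is handed in; nothing more can be done
None
```

I handed the job in at about 34 s, with the gripper still pressing the level down; no verdict is reported.

What I did:
- **Slide:** I pinched the level and slid it 106 mm to the pointer.
- **First levelling:** I turned the knob about 75° clockwise, which put the bubble at about +0.3 mm.
- **Pressing:** I pressed the −y end block with closed fingers. The first press, at 9–20 N, pushed the bubble about 3 mm or more towards +y.
- **Correction:** I let go, turned the knob about 11.5° further and pressed again at about 6 N. While pressing, I dragged the level back about 2.3 mm to gain margin at the pointer.

Last checks:
- **Press:** The force was 6.5 N and steady, so by the given spring figures the level is down about 5.5–6 mm. I did not measure the travel directly.
- **Bubble:** It was at about +0.4 mm. The arm partly hid it in the top picture, so this comes mainly from its −y edge.
- **Position:** The level's middle was about 1 mm from the pointer by the top-camera edges.
- **Disagreement:** The side-camera network had put the level about 1–6 mm to +y of the pointer before the drag. I trusted the edge measurements over it.
- **Pointer:** The top camera put it at the same place before and after the knob turns.
- **Bystanders:** I did not measure the other objects at the end. None looked moved in the pictures I viewed.

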